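# Pull check of a freshly bonded throttle link

## Robot

A 6-joint arm with a two-finger parallel gripper is mounted at the origin on a cart in front of the work surface, level with it; the furniture and walls round the work are solid. World frame = base frame: x ahead of the robot, y to its left, z up, the work surface at z = 0. Lengths are in m, angles in degrees, forces in N, time in s.
With the tool pointing down it reaches from about 0.25 to 0.725 m from the base axis. Payload 9.7 kg.
Tool frame: the origin (TCP) lies midway between the tips of the shut fingers; the grasp point (between the pads) lies 19 mm behind it (bot.hold_point_z is the distance from the TCP to the grasp point, in m); z points along the fingers, y is the line along which they close (so a half turn about z gives the same grasp; the last joint's range is limited). The gripper opens to 85 mm and grips with 20 to 120 N. Pads are 22 mm wide; open, the fingers measure 114 mm over their backs; the gripper's body (76 mm by 85 mm) begins 54 mm behind the grasp point. The pads swing forward as they close: fully open they stand 13 mm farther back than shut.
Start: joints at [-76.375, 4.979, 10.078, 95.1, 0, 90], TCP at [0.13, -0.535, 0.231] pointing down, gripper open.
Joint ranges: [-179.16, 179.16], [-48.56, 103.87], [-65.8, 70.77], [-126.05, 130.52], [-82.76, 87.17], [-180, 180]. Speed limits (degrees/s): [127.2, 127.2, 147.25, 180, 180, 180].

## Interface

Orientations are given as [roll, pitch, yaw] about the fixed x, y, z axes, in that order (R = Rz(yaw) Ry(pitch) Rx(roll)).
In Python, from workcell import bot gives the robot as it stands.
- The arm moves only by the tool play_rows, never from a script. Its argument "steps" is a list that holds one entry, the list of rows, each a list of 4 numbers: the shift along the tool's x, y, z in m, then the turn about the tool's z in rad. In form: [[[tx, ty, tz, yaw], ...]]. A call has exactly 5 rows; each row shifts and turns the commanded pose from where the row before left it, along the tool's axes as they then stand; what a row does not reach is not made up. A row lasts 1/12 s, in which the tool goes at most 41.7 mm and 7.16 degrees, less where a joint would pass 70% of its speed; a pose out of reach is approached as far as the arm can. A call is refused whole if a number of a shift passes 0.0417 or a number of a turn 0.125, either way. A call with a gripper value outside its range is refused whole. "gripper" is the finger opening in m, from 0 to 0.0854, set as the call begins (left out, the last holds). The fingers move at their own pace and stop on an object; "squeeze" is the grip in N (left out, the last holds). Time passes only in rows, so rows that do not move let the fingers close, or fill a call up. It gives the time, the measured TCP pose, the force, the opening and the grip force at its end, in the units of the state.
- bot.get_obs(): the state, without advancing time (a new reading comes with each control period).
- bot.camera(name): name is "scene" or "top" or "wrist"; returns a dict with "img" (420x560x3 uint8, blue, green, red), "vfov" (degrees; the focal length in pixels is half the picture's height over the tangent of half this angle, whatever the lens; pixels are square), "cx", "cy" (the principal point, pixels), "xyz" and "attitude" of the camera in the world. Camera axes: x right, y down, z forward; pixel columns grow to the right and rows downward; lengths in m; the calibration is good to about 2 mm. A picture is of the moment at which its call begins. There is no depth.
- bot.job_done(): hands the job in; it is judged then, once.
The state is a dict: "time": time; "q": joint angles; "qd": joint speeds; "joint_efforts": joint torques, N m; "ee_pos": TCP position; "tcp_rot": TCP orientation; "wrist_force": force on the tool from outside, world axes, zero at the start; "torque": the same for the moment, N m; "opening": finger opening in m; "grasp_force": force on a finger pad.
Only numpy, scipy, OpenCV 4.12 (cv2) and the standard library are available. Lean on these libraries where they do the work, as an engineer would, in place of code of your own. Each camera call takes 0.05 s, during which the arm holds its last target. There are 200 camera calls.

## Task

The eyes of the throttle link have just been bonded, so give the link its pull check: lay it flat on the pull tester with one eye down over each upright pin, gently and without force, and let go of it. Then take the tester's T-handle, draw it straight out against its spring until the pointer on the barrel stands level with the marker ring, and keep it there: the program finishes while the robot still holds the handle at the mark, with the pull going through the link. Draw smoothly, because the bond must not be overloaded: never let the pointer run more than 5 mm past the ring. Leave the ring as it is set and do not disturb the bottle, the cup or the note pad.

Things in the scene. Friction and masses are not known exactly. Their poses are not given: they have to be found in the camera images.
- link: Throttle link, loose, 136 mm long, 90 g, flat on the worktop: at each end a steel eye (26 mm across, 14 thick, vertical hole 14 mm), hole centres 110 mm apart; both ends alike. In the middle an aluminium square sleeve to grip, 46 long, 14 wide, 12 high, its mid-height 7 mm above the origin. Origin: middle of the link, underside; x along it (holes at x = -55, +55 mm), z up.
- tester_bed: Pull tester bolted to the worktop: aluminium profile 270x50 mm, top 18 mm high, steel rail on it up to 27 mm, feet 74 mm wide. Origin on the worktop; x = direction of drawing out, z up. At the start, along y = 0: fixed pin x = -120 mm, scale's pin x = -10, T-bar x = 132. Between the pins only the profile and rail lie under the link.
- fixed_pin: Fixed upright pin of the tester, 9 mm diameter, on a round seat. Origin: on its axis at seat height (44 mm above the worktop), where the eye's underside comes to rest. The pin rises 25 mm from the seat: 17 mm straight, then an 8 mm cone. z up.
- scale: Spring scale: carriage with a second pin and seat like the fixed one, and a level aluminium barrel 27 mm thick, from 24 to 100 mm ahead of the pin, axis 51 mm high, slot and 5 mm graduations on top. It floats 12 mm along the rail; starts home (pins 110 mm apart) and follows the handle about 5 mm until the link is tight. Origin: on its pin's axis at seat height; x = drawing out, z up.
- draw_handle: Steel rod, 8 mm thick, out of the barrel, with a black level T-bar (52 mm long, 12 thick). Origin: T-bar centre, 51 mm above the worktop; x = drawing out, y along the bar. At rest 31 mm of rod are bare between barrel and a 6 mm collar behind the bar: fingers fit down both sides there. Spring pulls it back: 3.5 N plus 0.35 N per mm drawn, stop at 52 mm; it springs back if let go.
- pointer (a point): Middle of the pointer: a small steel cross-bar, 16 mm wide, on top of the barrel, standing out of its slot. It is fixed to the draw rod and moves with the T-handle (always 105.5 mm behind the T-bar's centre). At the start it stands 24 to 42 mm short of the marker ring.
- ring_mark (a point): Middle of the gap in the marker ring, at pointer height: the pointer is level with the ring when this point and the pointer's lie at the same place along x (the direction of drawing out). It moves along with the carriage.
- set_ring: Marker ring: a dark C-shaped clip round the barrel, 4 mm wide, open at the top so that the pointer can pass. It is set at a different place on the barrel each time and must be left there. Origin: on the barrel's axis.
- threadlock: Bystander: red flat bottle with a pale nozzle, 24x44x137 mm, standing. Origin at the centre of its underside.
- steel_cup: Bystander: steel cup, 70 mm diameter, 55 mm high. Origin at the centre of its underside.
- note_pad: Bystander: note pad, 70x100x9 mm, lying flat. Origin at the centre of its underside.
Mind the look-alikes: they are no part of the job. Several things look just like the link: the one meant starts nearest to the robot's base.

How it is judged:
By the outcome, as a careful person would: the job done as asked, in the order asked, and still so for the second after the job is handed in, while the arm keeps its last pose, push and grip.
It also fails if it takes over 54 s, if anything falls off the work surface, if the arm or the gripper's body presses on something with over 40 N, if the wrist force passes 120 N, or if a joint passes its speed limit or range.

## Working session

There is one attempt and no reset: what is moved stays moved. The work goes in short steps, Python scripts to look and compute and a tool call to move; the robot and the scene stay as the last step left them, time stands still between calls to the robot, and variables do not carry over. Pictures are saved under pics/ and viewed, at most 10 in all, crops included, and the job is handed in when it is done.

Besides the shell and the picture viewer there is one more tool, called after ">>>" as a command line: name --argument value ..., lists and objects as JSON in quotes. play_rows: Moves the arm, as the interface text tells. Its arguments: {"type":"object","properties":{"steps":{"type":"array","items":{"type":"array","items":{"type":"array","items":{"type":"number"}}}},"gripper":{"type":"number"},"squeeze":{"type":"number"}},"required":["steps"]}

```bash
mkdir -p pics
cat > h.py <<'E'
import numpy as np,cv2
from scipy.spatial.transform import Rotation as R
from workcell import bot
def cam(n,save=None):
    c=bot.camera(n)
    if save: cv2.imwrite('pics/'+save,c['img'])
    return c
def ray(c,u,v):
    f=c['img'].shape[0]/2/np.tan(np.radians(c['vfov'])/2)
    r=R.from_euler('xyz',c['attitude'],degrees=True).as_matrix()
    return np.array(c['xyz']),r@np.array([(u-c['cx'])/f,(v-c['cy'])/f,1])
def at(c,u,v,z):
    o,d=ray(c,u,v); return o+d*(z-o[2])/d[2]
def proj(c,p):
    f=c['img'].shape[0]/2/np.tan(np.radians(c['vfov'])/2)
    r=R.from_euler('xyz',c['attitude'],degrees=True).as_matrix()
    q=r.T@(np.array(p)-np.array(c['xyz'])); return c['cx']+f*q[0]/q[2],c['cy']+f*q[1]/q[2]
E
python3 - <<'E'
from h import *
import pickle
for n in ['scene','top']:
    c=cam(n,n+'0.png'); pickle.dump(c,open(n+'.pkl','wb')); print(n,c['vfov'],c['cx'],c['cy'],c['xyz'],c['attitude'])
print(bot.get_obs(), bot.hold_point_z)
E
```

```text
scene 49.889525590562414 275.16311009940813 217.9272191951583 [-0.22344628  0.82858423  0.83770097] [-130.0906368    -0.53838897 -123.36979499]
top 42.22430617756892 278.37433390990293 209.87090631140376 [0.20535495 0.30838005 1.62481342] [-168.81220789   -0.23737357  -90.60499886]
{'time': 0.1, 'q': array([-7.63756214e+01,  5.00679589e+00,  1.00406151e+01,  9.51003720e+01,
       -7.89628616e-04,  8.99983911e+01]), 'qd': array([-0.02460926, -0.0704312 ,  0.16013247,  0.11079918, -0.00274948,
        0.03429498]), 'joint_efforts': array([-4.16868743e-04, -5.21562016e+01,  4.65654910e+01,  1.60007388e-02,
        1.06675714e-05,  2.52537779e-05]), 'ee_pos': array([ 0.12950387, -0.53432671,  0.23067955]), 'tcp_rot': array([-1.79933447e+02,  7.87759249e-04,  1.36259884e+01]), 'wrist_force': array([ 0.52968239, -0.19284543,  0.08286511]), 'torque': array([-0.01097047, -0.01346259,  0.03736888]), 'grasp_force': 0.0, 'opening': 0.08551443584207391} 0.0187
```

View pics/top0.png

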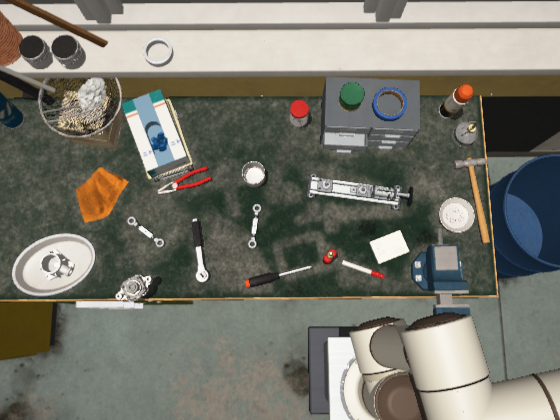

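View pics/scene0.png

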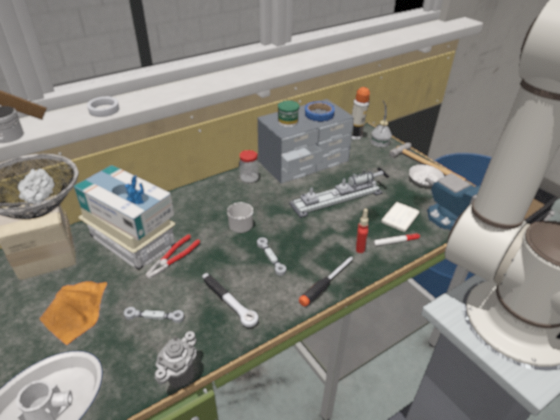

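The top view shows the link nearest the base at about (255,226), with a look-alike at (145,232). The tester runs from (312,185) to (410,197), handle at the right. The bottle is at (330,256), the pad at (390,247) and the cup at (254,174).

Run:
```python
from h import *
import pickle
c=pickle.load(open('top.pkl','rb')); im=c['img']
a=cv2.resize(im[160:220,300:420],None,fx=6.5,fy=6.5,interpolation=cv2.INTER_CUBIC)
b=cv2.resize(im[198:256,225:285],None,fx=3.3,fy=3.3,interpolation=cv2.INTER_CUBIC)
o=np.zeros((a.shape[0]+b.shape[0],a.shape[1],3),np.uint8); o[:a.shape[0]]=a; o[a.shape[0]:,:b.shape[1]]=b
cv2.imwrite('pics/crop1.png',o); print(o.shape,a.shape)
for u,v,z in [(257,210,.014),(252,242,.014),(145,232,.01),(312,185,.03),(408,197,.05),(254,174,.055),(330,256,.1),(390,247,.009)]: print(u,v,at(c,u,v,z).round(3))
```

```text
(581, 780, 3) (390, 780, 3)
257 210 [0.524 0.363 0.014]
252 242 [0.427 0.378 0.014]
145 232 [0.461 0.699 0.01 ]
312 185 [0.596 0.196 0.03 ]
408 197 [ 0.552 -0.087  0.05 ]
254 174 [0.625 0.37  0.055]
330 256 [0.373 0.155 0.1  ]
390 247 [ 0.408 -0.034  0.009]
```

View pics/crop1.png

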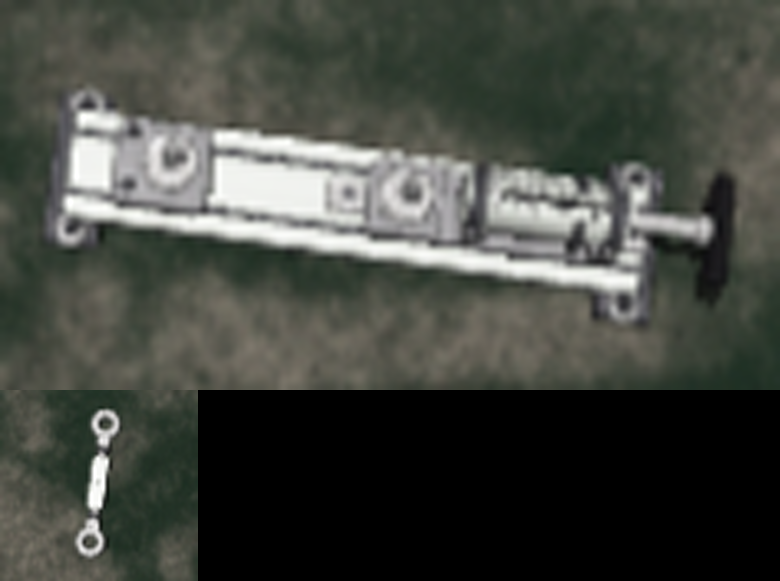

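```bash
cat >> h.py <<'E'
def go(p,yaw):
    """shift in tool axes from the measured pose to p; turn (rad) about tool z"""
    o=bot.get_obs(); r=R.from_euler('xyz',o['tcp_rot'],degrees=True).as_matrix()
    t=-np.radians((yaw-o['tcp_rot'][2]+180)%360-180)
    print('pose',np.round(o['ee_pos'],4),np.round(o['tcp_rot'],2),'t',round(o['time'],2)); print('shift',(r.T@(np.array(p)-o['ee_pos'])).round(4),'turn',round(t,4))
E
python3 - <<'E'
from h import *
import pickle
c=pickle.load(open('top.pkl','rb'))
a=at(c,225+105/3.3,198+33/3.3,.014);b=at(c,225+89/3.3,198+152/3.3,.014)
print(a,b,(a+b)/2,np.linalg.norm(a-b),np.degrees(np.arctan2(*(a-b)[1::-1])))
p=at(c,326.9,184.2,.065);s=at(c,363.1,189.7,.065);t=at(c,410.2,196.5,.057)
print(p,s,t,np.linalg.norm(s-p),np.linalg.norm(t-s),np.degrees(np.arctan2(*(t-p)[1::-1])))
m=(a+b)/2; go([m[0]-.03,m[1],.22],-9)
E
```

```text
[0.53025711 0.36339268 0.014     ] [0.42072708 0.37815982 0.014     ] [0.4754921  0.37077625 0.014     ] 0.1105210229693268 -7.678471636407817
[0.58963148 0.15459451 0.065     ] [0.57193912 0.04833945 0.065     ] [ 0.5518511  -0.09146157  0.057     ] 0.1077179486771879 0.14146326364614822 -98.72923845013946
pose [ 0.1295 -0.5343  0.2307] [-179.93    0.     13.63] t 0.1
shift [ 0.5203 -0.8052  0.0116] turn 0.3949
```

>>> play_rows --steps '[[[0,0,0,0.1],[0,0,0,0.1],[0,0,0,0.1],[0,0,0,0.095],[0,0,0,0]]]'

```text
time: 0.52
ee_pos: [0.1295, -0.5344, 0.2309]
tcp_rot: [-180.0, 0.0, -9.2]
wrist_force: [-0.9, 0.1, 0.2]
opening: 0.0855
grasp_force: 0.0
```

>>> play_rows --steps '[[[0.0067,-0.0378,0,0],[0.0067,-0.0378,0,0],[0.0067,-0.0378,0,0],[0.0067,-0.0378,0,0],[0.0067,-0.0378,0,0]]]'

```text
time: 0.93
ee_pos: [0.1922, -0.3514, 0.2309]
tcp_rot: [-180.0, 0.0, -8.8]
wrist_force: [0.4, -0.4, 0.1]
opening: 0.0851
grasp_force: 0.0
```

>>> play_rows --steps '[[[0.0067,-0.0378,0,0],[0.0067,-0.0378,0,0],[0.0067,-0.0378,0,0],[0.0067,-0.0378,0,0],[0.0067,-0.0378,0,0]]]'

```text
time: 1.35
ee_pos: [0.2547, -0.17, 0.2313]
tcp_rot: [180.0, -0.0, -8.9]
wrist_force: [0.9, -0.7, 0.8]
opening: 0.0854
grasp_force: 0.0
```

>>> play_rows --steps '[[[0.0067,-0.0378,0,0],[0.0067,-0.0378,0,0],[0.0067,-0.0378,0,0],[0.0067,-0.0378,0,0],[0.0067,-0.0378,0,0]]]'

```text
time: 1.77
ee_pos: [0.3121, -0.0273, 0.2318]
tcp_rot: [-178.2, -0.0, -6.3]
wrist_force: [-0.3, -0.5, -0.2]
opening: 0.0855
grasp_force: 0.0
```

>>> play_rows --steps '[[[0.0067,-0.0378,0,0],[0.0067,-0.0378,0,0],[0.0067,-0.0378,0,0],[0.0067,-0.0378,0,0],[0.0067,-0.0378,0,0]]]'

```text
time: 2.18
ee_pos: [0.3536, 0.033, 0.2448]
tcp_rot: [-172.9, 0.1, -0.3]
wrist_force: [-0.9, -1.0, -0.3]
opening: 0.0857
grasp_force: 0.0
```

>>> play_rows --steps '[[[0.0067,-0.0378,0,0],[0.0067,-0.0378,0,0],[0.0067,-0.0378,0,0],[0.0067,-0.0378,0,0],[0.0067,-0.0378,0,0]]]'

```text
time: 2.6
ee_pos: [0.3862, 0.1059, 0.2748]
tcp_rot: [-168.0, 0.1, 6.9]
wrist_force: [-0.1, -0.1, -0.5]
opening: 0.0856
grasp_force: 0.0
```

Run:
```python
from h import *
import pickle
c=cam('wrist','w1.png'); pickle.dump(c,open('w1.pkl','wb')); print(c['xyz'],c['attitude'],c['vfov'])
print([proj(c,p) for p in [(.53026,.3634,.014),(.4207,.3782,.014)]])
go([.4755,.3708,.05],-7.7)
```

```text
[0.47334613 0.08654918 0.41438878] [161.00930411  12.00479796 -83.09993865] 67.68063894876991
[(np.float64(138.0150962601876), np.float64(29.644002519907474)), (np.float64(131.5613493464706), np.float64(118.28910259711498))]
pose [0.3872 0.1075 0.2757] [-1.6787e+02  5.0000e-02  7.0000e+00] t 2.65
shift [ 0.12   -0.1976  0.2732] turn 0.2566
```

View pics/w1.png

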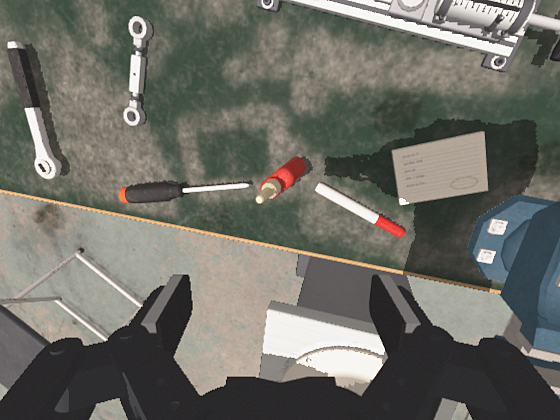

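The wrist view shows the link's eyes at (140,28) and (133,116), within 2 px of the prediction. The tool is tilted by 12°, so I'm checking the joints.

Run:
```python
from h import *
o=bot.get_obs(); print(o['q'].round(1),o['qd'].round(1))
```

```text
[  6.9 -14.5  -3.8 100.8  12.1 179.9] [-1.6 -1.6 -2.1 -0.9 -2.4  0. ]
```

>>> play_rows --steps '[[[0,0,0,0],[0,0,0,0],[0,0,0,0],[0,0,0,0],[0,0,0,0]]]'

```text
time: 3.07
ee_pos: [0.3853, 0.1043, 0.2743]
tcp_rot: [-168.1, 0.1, 6.7]
wrist_force: [-0.4, 0.1, -0.5]
opening: 0.0855
grasp_force: 0.0
```

Run:
```python
from h import *
o=bot.get_obs(); print(o['q'].round(1),o['qd'].round(1))
```

```text
[  6.7 -14.8  -4.2 100.8  11.9 179.9] [ 0.   0.   0.1 -0.1  0.1 -0. ]
```

Joint 6 is at its limit (q6 = q1 + 180 − yaw). I need the opposite grasp at yaw ≈172, so I turn back.

>>> play_rows --steps '[[[0,0,0,-0.12],[0,0,0,-0.12],[0,0,0,-0.12],[0,0,0,-0.12],[0,0,0,-0.12]]]'

```text
time: 3.48
ee_pos: [0.3853, 0.1043, 0.2743]
tcp_rot: [-170.1, -6.7, 40.9]
wrist_force: [-0.9, -0.0, 0.3]
opening: 0.0857
grasp_force: 0.0
```

Run:
```python
from h import *
o=bot.get_obs(); print(o['q'].round(1),o['qd'].round(1))
```

```text
[  6.7 -14.8  -4.2 100.8  11.9 145.2] [ -0.1   0.1   0.   -0.   -0.  -81.9]
```

The commanded pose really is tilted, by q5 ≈ 12°. Pushing against the opposite limit (q6 = −180) pulls q5 the other way, so I turn there first.

>>> play_rows --steps '[[[0,0,0,-0.125],[0,0,0,-0.125],[0,0,0,-0.125],[0,0,0,-0.125],[0,0,0,-0.125]]]'

```text
time: 3.9
ee_pos: [0.3853, 0.1044, 0.2743]
tcp_rot: [-175.9, -11.2, 76.9]
wrist_force: [-0.8, -0.2, 0.8]
opening: 0.0854
grasp_force: 0.0
```

>>> play_rows --steps '[[[0,0,0,-0.125],[0,0,0,-0.125],[0,0,0,-0.125],[0,0,0,-0.125],[0,0,0,-0.125]]]'

```text
time: 4.32
ee_pos: [0.3853, 0.1043, 0.2743]
tcp_rot: [176.7, -11.5, 113.4]
wrist_force: [-1.4, 0.5, 0.1]
opening: 0.0854
grasp_force: 0.0
```

>>> play_rows --steps '[[[0,0,0,-0.125],[0,0,0,-0.125],[0,0,0,-0.125],[0,0,0,-0.125],[0,0,0,-0.125]]]'

```text
time: 4.73
ee_pos: [0.3853, 0.1044, 0.2743]
tcp_rot: [170.6, -7.4, 149.5]
wrist_force: [-0.2, -0.0, 0.6]
opening: 0.0854
grasp_force: 0.0
```

>>> play_rows --steps '[[[0,0,0,-0.125],[0,0,0,-0.125],[0,0,0,-0.125],[0,0,0,-0.125],[0,0,0,-0.125]]]'

```text
time: 5.15
ee_pos: [0.3853, 0.1043, 0.2743]
tcp_rot: [168.1, -0.5, -175.3]
wrist_force: [0.6, -0.3, -0.1]
opening: 0.0854
grasp_force: 0.0
```

>>> play_rows --steps '[[[0,0,0,-0.125],[0,0,0,-0.125],[0,0,0,-0.125],[0,0,0,-0.125],[0,0,0,-0.125]]]'

```text
time: 5.57
ee_pos: [0.3853, 0.1043, 0.2743]
tcp_rot: [170.0, 6.5, -140.1]
wrist_force: [-0.5, 0.2, -0.0]
opening: 0.0851
grasp_force: 0.0
```

>>> play_rows --steps '[[[0,0,0,-0.125],[0,0,0,-0.125],[0,0,0,-0.125],[0,0,0,-0.125],[0,0,0,-0.125]]]'

```text
time: 5.98
ee_pos: [0.3853, 0.1043, 0.2743]
tcp_rot: [175.7, 11.1, -104.1]
wrist_force: [0.0, -0.4, 0.2]
opening: 0.0856
grasp_force: 0.0
```

>>> play_rows --steps '[[[0,0,0,-0.125],[0,0,0,-0.125],[0,0,0,-0.125],[0,0,0,-0.125],[0,0,0,-0.125]]]'

```text
time: 6.4
ee_pos: [0.3853, 0.1043, 0.2743]
tcp_rot: [-176.9, 11.5, -67.6]
wrist_force: [0.8, -0.0, -0.1]
opening: 0.0852
grasp_force: 0.0
```

>>> play_rows --steps '[[[0,0,0,-0.125],[0,0,0,-0.125],[0,0,0,-0.125],[0,0,0,-0.125],[0,0,0,-0.125]]]'

```text
time: 6.82
ee_pos: [0.3853, 0.1043, 0.2743]
tcp_rot: [-170.7, 7.5, -31.5]
wrist_force: [-0.3, -1.0, -0.4]
opening: 0.0854
grasp_force: 0.0
```

Run:
```python
from h import *
o=bot.get_obs(); print(o['q'].round(1),o['qd'].round(1),o['ee_pos'],o['tcp_rot'])
```

```text
[   6.7  -14.8   -4.2  100.8   11.9 -141.3] [ -0.    0.    0.    0.    0.1 -85.4] [0.38532584 0.1043446  0.27433298] [-170.7307781     7.52583533  -31.46086977]
```

>>> play_rows --steps '[[[0,0,0,-0.125],[0,0,0,-0.125],[0,0,0,-0.125],[0,0,0,-0.125],[0,0,0,-0.125]]]'

```text
time: 7.23
ee_pos: [0.3853, 0.1043, 0.2743]
tcp_rot: [-168.1, 0.7, 3.8]
wrist_force: [0.2, -0.0, 0.4]
opening: 0.0851
grasp_force: 0.0
```

>>> play_rows --steps '[[[0,0.035,0,0],[0,0.035,0,0],[0,0.035,0,0],[0,0.035,0,0],[0,0.035,0,0]]]'

```text
time: 7.65
ee_pos: [0.3897, 0.0229, 0.2414]
tcp_rot: [-172.1, 0.9, -2.4]
wrist_force: [0.2, -0.3, 0.6]
opening: 0.0853
grasp_force: 0.0
```

Run:
```python
from h import *
o=bot.get_obs(); print(o['q'].round(1),o['qd'].round(1),o['ee_pos'],o['tcp_rot'])
```

```text
[  -2.4  -15.9   -8.3   98.4    7.9 -180. ] [-15.9  -2.   -7.8  -5.7 -11.    0.1] [0.38973472 0.02294348 0.24137262] [-172.14657584    0.8559809    -2.38693199]
```

>>> play_rows --steps '[[[0,0.035,-0.006,0],[0,0.035,-0.006,0],[0,0.035,-0.006,0],[0,0.035,-0.005,0],[0,0,0,0]]]'

```text
time: 8.07
ee_pos: [0.388, -0.0334, 0.2497]
tcp_rot: [-175.9, 0.8, -7.9]
wrist_force: [0.4, 0.7, 0.4]
opening: 0.0853
grasp_force: 0.0
```

Run:
```python
from h import *
o=bot.get_obs(); print(o['q'].round(1),o['qd'].round(1),o['ee_pos'],o['tcp_rot'])
```

```text
[  -7.9  -15.5   -6.9   99.4    4.1 -179.9] [ 1.7  0.  -0.8 -0.5  2.4 -0. ] [ 0.38803066 -0.03339015  0.24969955] [-175.93290316    0.82829239   -7.94963534]
```

>>> play_rows --steps '[[[0,0.035,-0.003,0],[0,0.035,-0.002,0],[0,0.035,-0.002,0],[0,0.03,0,0],[0,0,0,0]]]'

```text
time: 8.48
ee_pos: [0.3804, -0.086, 0.249]
tcp_rot: [-179.5, 1.0, -13.1]
wrist_force: [-0.2, 0.2, -0.9]
opening: 0.0857
grasp_force: 0.0
```

Run:
```python
from h import *
o=bot.get_obs(); print(o['q'].round(1),o['qd'].round(1),o['ee_pos'],o['tcp_rot'])
```

```text
[ -13.1  -15.3   -6.7   99.5    0.5 -179.9] [ 1.5 -0.1 -0.1  0.1  2.4  0.1] [ 0.38037012 -0.0859735   0.24897895] [-179.52037392    0.95095351  -13.14689327]
```

>>> play_rows --steps '[[[0,0,0,0.122],[0,0,0,0.122],[0,0,0,0.122],[0,0,0,0.122],[0,0,0,0.122]]]'

```text
time: 8.9
ee_pos: [0.3807, -0.0843, 0.2491]
tcp_rot: [179.9, 1.1, -48.3]
wrist_force: [0.9, -0.1, -0.5]
opening: 0.0852
grasp_force: 0.0
```

>>> play_rows --steps '[[[0,0,0,0.122],[0,0,0,0.122],[0,0,0,0.122],[0,0,0,0.122],[0,0,0,0.122]]]'

```text
time: 9.32
ee_pos: [0.3807, -0.0843, 0.2491]
tcp_rot: [179.3, 0.9, -83.2]
wrist_force: [-0.3, 0.4, -0.0]
opening: 0.0853
grasp_force: 0.0
```

>>> play_rows --steps '[[[0,0,0,0.122],[0,0,0,0.122],[0,0,0,0.122],[0,0,0,0.122],[0,0,0,0.122]]]'

```text
time: 9.73
ee_pos: [0.3807, -0.0843, 0.2491]
tcp_rot: [178.9, 0.3, -118.2]
wrist_force: [-0.1, 0.2, -1.2]
opening: 0.0858
grasp_force: 0.0
```

>>> play_rows --steps '[[[0,0,0,0.122],[0,0,0,0.122],[0,0,0,0.122],[0,0,0,0.122],[0,0,0,0.122]]]'

```text
time: 10.15
ee_pos: [0.3807, -0.0843, 0.2491]
tcp_rot: [178.9, -0.4, -153.1]
wrist_force: [0.5, -0.4, 0.9]
opening: 0.0855
grasp_force: 0.0
```

>>> play_rows --steps '[[[0,0,0,0.122],[0,0,0,0.122],[0,0,0,0.122],[0,0,0,0.122],[0,0,0,0.122]]]'

```text
time: 10.57
ee_pos: [0.3807, -0.0842, 0.2491]
tcp_rot: [179.3, -0.9, 171.9]
wrist_force: [0.1, -0.6, 0.6]
opening: 0.0852
grasp_force: 0.0
```

Run:
```python
from h import *
print(bot.get_obs()['q'].round(1)); go([.4755,.3708,.12],172.3)
```

```text
[-12.9 -15.3  -6.7  99.5   0.6  -4.8]
pose [ 0.3807 -0.0842  0.2491] [179.34  -0.89 171.94] t 10.57
shift [-0.032   0.4623  0.134 ] turn -0.0063
```

>>> play_rows --steps '[[[-0.002,0.0308,0,0],[-0.002,0.0308,0,0],[-0.002,0.0308,0,0],[-0.002,0.0308,0,0],[-0.002,0.0308,0,0]]]'

```text
time: 10.98
ee_pos: [0.4113, 0.0684, 0.2508]
tcp_rot: [179.3, -0.9, 172.3]
wrist_force: [0.9, -0.6, -0.0]
opening: 0.0855
grasp_force: 0.0
```

>>> play_rows --steps '[[[-0.002,0.0308,0,0],[-0.002,0.0308,0,0],[-0.002,0.0308,0,0],[-0.002,0.0308,0,0],[-0.002,0.0308,0,0]]]'

```text
time: 11.4
ee_pos: [0.4418, 0.2199, 0.2523]
tcp_rot: [179.3, -0.9, 172.3]
wrist_force: [0.5, -0.4, 1.1]
opening: 0.0855
grasp_force: 0.0
```

>>> play_rows --steps '[[[-0.002,0.0308,0.015,0],[-0.002,0.0308,0.02,0],[-0.002,0.0308,0.02,0],[-0.002,0.0308,0.02,0],[-0.002,0.0308,0.02,0]]]'

```text
time: 11.82
ee_pos: [0.4712, 0.3723, 0.1578]
tcp_rot: [179.3, -0.9, 172.3]
wrist_force: [-0.1, -0.1, -0.6]
opening: 0.0853
grasp_force: 0.0
```

>>> play_rows --steps '[[[0,0,0.01,0],[0,0,0.01,0],[0,0,0,0],[0,0,0,0],[0,0,0,0]]]' --gripper 0.05

```text
time: 12.23
ee_pos: [0.4714, 0.3703, 0.1405]
tcp_rot: [179.3, -0.8, 172.2]
wrist_force: [0.2, -0.4, -0.0]
opening: 0.0502
grasp_force: 0.0
```

Run:
```python
from h import *
import pickle
c=cam('wrist','w2.png'); pickle.dump(c,open('w2.pkl','wb')); print(c['xyz'],c['attitude'])
print([np.round(proj(c,p)) for p in [(.53026,.3634,.014),(.4207,.3782,.014)]])
print(bot.get_obs()['q'].round(1)); go([.4755,.3708,.0],172.3)
```

```text
[0.39088026 0.3796988  0.28449517] [161.87329967  -0.72037194  82.26357274]
[array([279., 264.]), array([279., 147.])]
[37.6 10.9  6.7 85.8  1.1 45.4]
pose [0.4715 0.3705 0.1407] [179.26  -0.79 172.22] t 12.28
shift [-0.0058 -0.0009  0.1406] turn -0.0013
```

View pics/w2.png

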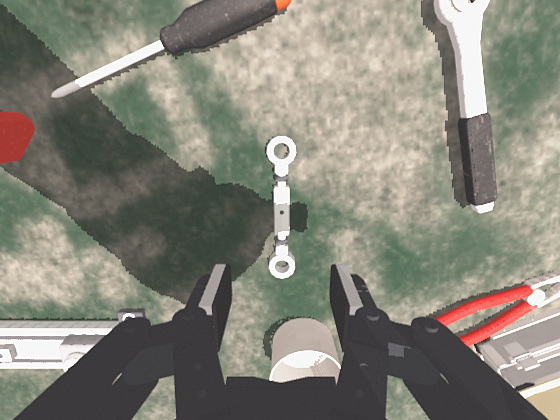

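Run:
```python
from h import *
import pickle
c=pickle.load(open('w2.pkl','rb'))
a=at(c,282,265,.014);b=at(c,281,151,.014); m=(a+b)/2
print(a,b,m,np.linalg.norm(a-b),np.degrees(np.arctan2(*(b-a)[1::-1])))
go([m[0],m[1],.004],np.degrees(np.arctan2(*(b-a)[1::-1])))
```

```text
[0.53149377 0.36570068 0.014     ] [0.42405543 0.37924781 0.014     ] [0.4777746  0.37247425 0.014     ] 0.1082890616236567 172.81337923908413
pose [0.4715 0.3705 0.1407] [179.26  -0.79 172.22] t 12.28
shift [-0.0078  0.0011  0.1366] turn -0.0103
```

>>> play_rows --steps '[[[-0.0035,0.0005,0.025,-0.008],[-0.0035,0.0005,0.025,0],[0,0,0.025,0],[0,0,0.025,0],[0,0,0.016,0]]]'

```text
time: 12.7
ee_pos: [0.4764, 0.3717, 0.0217]
tcp_rot: [179.4, -0.9, 172.7]
wrist_force: [-0.8, -0.3, -0.4]
opening: 0.0496
grasp_force: 0.0
```

>>> play_rows --steps '[[[0,0,0.009,0],[0,0,0.006,0],[0,0,0.0045,0],[0,0,0,0],[0,0,0,0]]]'

```text
time: 13.12
ee_pos: [0.4768, 0.3731, 0.0046]
tcp_rot: [179.3, -0.8, 172.7]
wrist_force: [0.1, -0.1, -0.6]
opening: 0.0499
grasp_force: 0.0
```

>>> play_rows --steps '[[[0,0,0,0],[0,0,0,0],[0,0,0,0],[0,0,0,0],[0,0,0,0]]]' --gripper 0.0 --squeeze 35

```text
time: 13.53
ee_pos: [0.4766, 0.3732, 0.0042]
tcp_rot: [179.3, -0.8, 172.7]
wrist_force: [-0.7, -0.3, 5.2]
opening: 0.0129
grasp_force: 35.8
```

>>> play_rows --steps '[[[0,0,0,0],[0,0,0,0],[0,0,-0.003,0],[0,0,-0.01,0],[0,0,-0.02,0]]]'

```text
time: 13.95
ee_pos: [0.4753, 0.3714, 0.0346]
tcp_rot: [179.5, -1.1, 172.7]
wrist_force: [0.1, 0.1, -1.9]
opening: 0.0126
grasp_force: 35.0
```

>>> play_rows --steps '[[[0,0,-0.025,0],[0,0,-0.025,0],[0,0,-0.025,0.105],[0,0,-0.025,0.105],[0,0,-0.015,0.105]]]'

```text
time: 14.37
ee_pos: [0.4786, 0.3711, 0.155]
tcp_rot: [179.5, -1.0, 154.4]
wrist_force: [0.3, -0.4, -0.5]
opening: 0.0126
grasp_force: 35.0
```

>>> play_rows --steps '[[[0,0,0,0.12],[0,0,0,0.12],[0,0,0,0.12],[0,0,0,0.12],[0,0,0,0.12]]]'

```text
time: 14.78
ee_pos: [0.4781, 0.3707, 0.1519]
tcp_rot: [-179.7, -1.1, 120.0]
wrist_force: [-0.3, 0.2, -1.5]
opening: 0.0128
grasp_force: 35.0
```

>>> play_rows --steps '[[[0,0,0,0.12],[0,0,0,0.12],[0,0,0,0.12],[0,0,0,0.12],[0,0,0,0.12]]]'

```text
time: 15.2
ee_pos: [0.4781, 0.3707, 0.1518]
tcp_rot: [-179.2, -0.7, 85.6]
wrist_force: [-0.8, 0.1, -1.2]
opening: 0.0126
grasp_force: 35.0
```

>>> play_rows --steps '[[[0,0,0,0.08],[0,0,0,0],[0,0,0,0],[0,0,0,0],[0,0,0,0]]]'

```text
time: 15.62
ee_pos: [0.4782, 0.3708, 0.1515]
tcp_rot: [-179.1, -0.6, 81.5]
wrist_force: [0.3, -0.0, -0.8]
opening: 0.0127
grasp_force: 35.0
```

Run:
```python
from h import *
print(bot.get_obs()['q'].round(1)); go([.581,.1015,.14],81)
```

```text
[ 37.3  11.9   8.9  87.2   1.1 135.8]
pose [0.4782 0.3708 0.1515] [-179.11   -0.64   81.46] t 15.62
shift [-0.2512  0.1418  0.0065] turn 0.0081
```

>>> play_rows --steps '[[[-0.0314,0.0177,0.001,0],[-0.0314,0.0177,0.001,0],[-0.0314,0.0177,0.001,0],[-0.0314,0.0177,0.001,0],[-0.0314,0.0177,0.001,0]]]'

```text
time: 16.03
ee_pos: [0.5423, 0.2009, 0.1434]
tcp_rot: [-179.1, -0.6, 81.5]
wrist_force: [0.4, 0.7, 0.1]
opening: 0.0128
grasp_force: 35.0
```

>>> play_rows --steps '[[[-0.0314,0.0177,0.01,0.008],[-0.0314,0.0177,0.012,0],[-0.0314,0.0177,0.013,0],[0,0,0,0],[0,0,0,0]]]'

```text
time: 16.45
ee_pos: [0.5792, 0.0997, 0.1054]
tcp_rot: [-179.0, -0.6, 80.8]
wrist_force: [-0.3, -0.2, -2.0]
opening: 0.0128
grasp_force: 35.0
```

Run:
```python
from h import *
import pickle
for n in ['wrist','top','scene']:
    c=cam(n,n+'3.png'); pickle.dump(c,open(n+'3.pkl','wb'))
    print(n,c['xyz'],c['attitude'],[np.round(proj(c,p)) for p in [(.5896,.1546,.044),(.5719,.0483,.044),(.581,.1015,.12)]])
go([.581,.1015,.14],81)
w=pickle.load(open('wrist3.pkl','rb'))['img'];s=pickle.load(open('scene3.pkl','rb'))['img']
cv2.imwrite('pics/w3b.png',cv2.resize(w,None,fx=1.4,fy=1.4,interpolation=cv2.INTER_CUBIC))
```

```text
wrist [0.59523225 0.18035729 0.24921016] [161.71049326   0.94980257  -9.17636484] [array([283., 152.]), array([282., 296.]), array([282., 288.])]
top [0.20535495 0.30838005 1.62481342] [-168.81220789   -0.23737357  -90.60499886] [array([326., 186.]), array([362., 191.]), array([347., 182.])]
scene [-0.22344628  0.82858423  0.83770097] [-130.0906368    -0.53838897 -123.36979499] [array([312., 195.]), array([344., 186.]), array([331., 169.])]
pose [0.5793 0.1024 0.107 ] [-179.14   -0.66   80.96] t 16.6
shift [-0.0003  0.0013 -0.033 ] turn -0.0007
```

View pics/w3b.png

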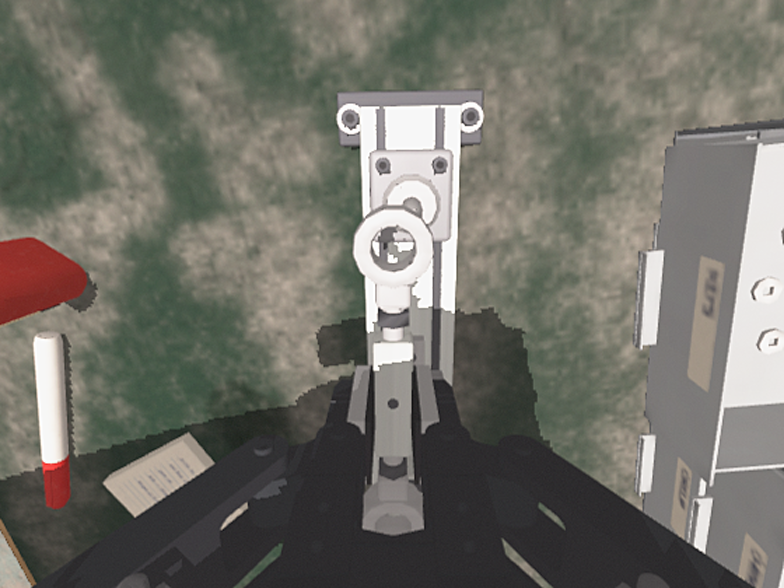

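Run:
```python
from h import *
import pickle
c=pickle.load(open('wrist3.pkl','rb')); g=lambda u,v,z: at(c,u/1.4,v/1.4,z).round(4)
print('seat',g(411,203,.044),'tip',g(411,205,.069),'eye',g(393,247,.117),'eyebot',g(393,249,.103))
L=[g(361,145,.018),g(366,330,.018)];Rr=[g(461,145,.018),g(453,370,.018)]
for l in (L,Rr): print(l,np.degrees(np.arctan2(*(l[1]-l[0])[1::-1])))
print('sleeve',g(392,345,.115),g(393,403,.116))
t=pickle.load(open('top.pkl','rb'))['img']; n=pickle.load(open('top3.pkl','rb'))['img']; s=pickle.load(open('scene3.pkl','rb'))['img']
f=lambda i:cv2.resize(i,(400,250),interpolation=cv2.INTER_CUBIC)
o=np.vstack([np.hstack([f(t[155:217,310:410]),f(n[155:217,310:410])]),cv2.resize(s[140:220,260:460],(800,320),interpolation=cv2.INTER_CUBIC)])
cv2.imwrite('pics/c3.png',o)
```

```text
seat [0.5969 0.1581 0.044 ] tip [0.5965 0.16   0.069 ] eye [0.5889 0.1538 0.117 ] eyebot [0.5881 0.1503 0.103 ]
[array([0.5766, 0.1873, 0.018 ]), array([0.5614, 0.0889, 0.018 ])] -98.78116273438546
[array([0.6257, 0.1793, 0.018 ]), array([0.6073, 0.0563, 0.018 ])] -98.50798580059141
sleeve [0.5832 0.1206 0.115 ] [0.5801 0.0993 0.116 ]
```

View pics/c3.png

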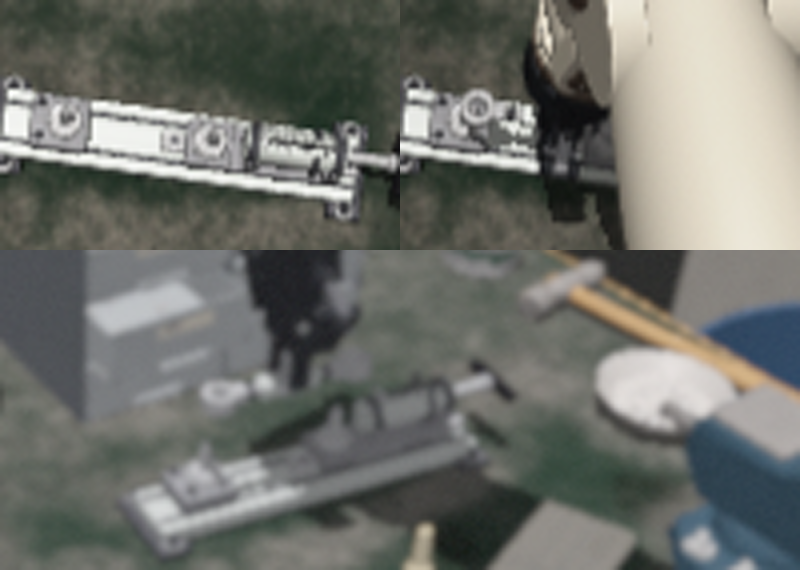

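The bed axis is at −98.65°. Against the fixed pin the eye is off by about +6 mm along tool x and +7 mm along tool y. I correct that, go lower and look again.

>>> play_rows --steps '[[[0.002,0.0023,0,-0.007],[0.002,0.0023,0.008,0],[0.002,0.0023,0.008,0],[0,0,0.007,0],[0,0,0,0]]]'

```text
time: 17.02
ee_pos: [0.5858, 0.1071, 0.0809]
tcp_rot: [-178.9, -0.6, 81.3]
wrist_force: [0.2, 0.0, -0.9]
opening: 0.0131
grasp_force: 35.0
```

Run:
```python
from h import *
import pickle
c=cam('wrist'); pickle.dump(c,open('wrist4.pkl','wb')); print(c['xyz'],c['attitude'])
go([.581,.1015,.14],81.35)
w=c['img']
a=cv2.resize(w[100:300,190:370],None,fx=2,fy=2,interpolation=cv2.INTER_CUBIC)
b=cv2.resize(w[110:210,230:330],None,fx=4,fy=4,interpolation=cv2.INTER_CUBIC)
cv2.imwrite('pics/c4.png',np.hstack([a,b]))
```

```text
[0.60116119 0.18794546 0.22457701] [161.68611552   1.0215437   -8.60956588]
pose [0.5859 0.107  0.0818] [-178.97   -0.59   81.32] t 17.07
shift [-0.0056 -0.0051 -0.0582] turn -0.0005
```

View pics/c4.png

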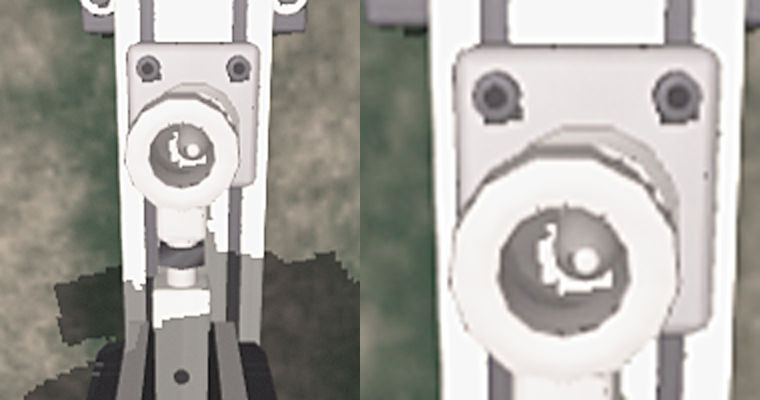

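Run:
```python
from h import *
import pickle
c=pickle.load(open('wrist4.pkl','rb')); g=lambda x,y,z: at(c,230+(x-360)/4,110+y/4,z)
e=g(566,268,.0916); t=g(581,263,.069); print(e,t)
o=bot.get_obs(); r=R.from_euler('xyz',o['tcp_rot'],degrees=True).as_matrix()
print('tool',r.T@(t-e), 'eye rel TCP', r.T@(e-o['ee_pos']))
```

```text
[0.59519054 0.16082674 0.0916    ] [0.59613816 0.15657357 0.069     ]
tool [-0.00429564  0.0019822   0.02252478] eye rel TCP [ 0.05470474  0.00087264 -0.00928268]
```

>>> play_rows --steps '[[[-0.002,0.001,0,0],[-0.002,0.001,0,0],[0,0,0.004,0],[0,0,0.004,0],[0,0,0.004,0]]]'

```text
time: 17.48
ee_pos: [0.588, 0.1025, 0.071]
tcp_rot: [-179.1, -0.6, 81.3]
wrist_force: [-0.9, 0.5, -1.3]
opening: 0.0129
grasp_force: 35.0
```

>>> play_rows --steps '[[[0,0,0.002,0],[0,0,0.002,0],[0,0,0.002,0],[0,0,0,0],[0,0,0,0]]]'

```text
time: 17.9
ee_pos: [0.5878, 0.1028, 0.0652]
tcp_rot: [-179.1, -0.6, 81.3]
wrist_force: [0.5, 0.6, -1.5]
opening: 0.0127
grasp_force: 35.0
```

Run:
```python
from h import *
import pickle
c=cam('wrist'); pickle.dump(c,open('wrist5.pkl','wb')); s=cam('scene')
go([.581,.1015,.0482],81.35)
w=c['img']
b=cv2.resize(w[110:210,230:330],None,fx=4,fy=4,interpolation=cv2.INTER_CUBIC)
a=cv2.resize(s['img'][150:225,300:375],(400,400),interpolation=cv2.INTER_CUBIC)
cv2.imwrite('pics/c5.png',np.hstack([a,b]))
```

```text
pose [0.5879 0.1028 0.0655] [-179.12   -0.65   81.29] t 18.0
shift [-0.0025 -0.0064  0.0174] turn -0.0011
```

View pics/c5.png

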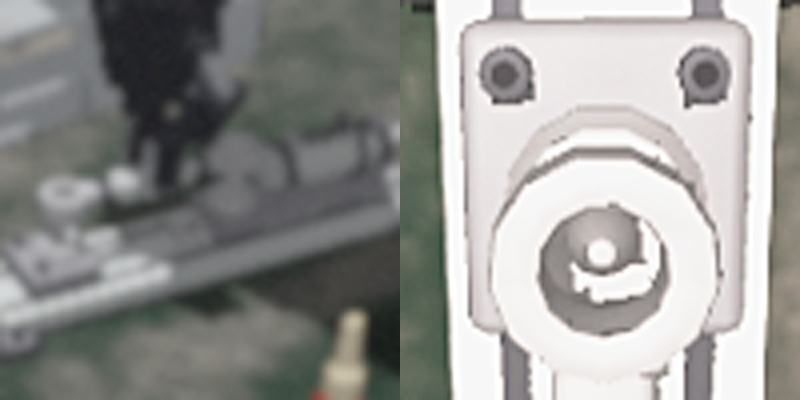

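Run:
```python
from h import *
import pickle
c=pickle.load(open('wrist5.pkl','rb')); g=lambda x,y,z: at(c,230+(x-400)/4,110+y/4,z)
o=bot.get_obs(); r=R.from_euler('xyz',o['tcp_rot'],degrees=True).as_matrix()
for v in (265,268): 
  e=g(604,v,.0753); t=g(600,250,.069); print(e,t,'tool',r.T@(t-e), 'eye rel TCP', r.T@(e-o['ee_pos']))
```

```text
[0.59708843 0.15665277 0.0753    ] [0.59662659 0.15715332 0.069     ] tool [ 0.00035352 -0.0004359   0.0063118 ] eye rel TCP [ 0.05472228  0.00074099 -0.00920926]
[0.59703908 0.156327   0.0753    ] [0.59662659 0.15715332 0.069     ] tool [ 0.00068298 -0.00043642  0.00631554] eye rel TCP [ 0.05439282  0.0007415  -0.00921299]
```

>>> play_rows --steps '[[[0.0005,-0.0004,0.002,0],[0,0,0.002,0],[0,0,0.002,0],[0,0,0.002,0],[0,0,0.002,0]]]'

```text
time: 18.42
ee_pos: [0.5874, 0.1034, 0.055]
tcp_rot: [-179.1, -0.6, 81.3]
wrist_force: [-0.5, -0.0, -1.6]
opening: 0.0128
grasp_force: 35.0
```

>>> play_rows --steps '[[[0,0,0.002,0],[0,0,0.002,0],[0,0,0.0015,0],[0,0,0,0],[0,0,0,0]]]'

```text
time: 18.83
ee_pos: [0.5873, 0.1035, 0.0497]
tcp_rot: [-179.1, -0.6, 81.3]
wrist_force: [0.3, -0.2, -1.3]
opening: 0.0129
grasp_force: 35.0
```

>>> play_rows --steps '[[[0,0,0.0008,0],[0,0,0.0007,0],[0,0,0,0],[0,0,0,0],[0,0,0,0]]]'

```text
time: 19.25
ee_pos: [0.5874, 0.1035, 0.0485]
tcp_rot: [-179.1, -0.6, 81.3]
wrist_force: [-0.2, -1.1, -0.1]
opening: 0.0127
grasp_force: 35.1
```

Light contact has begun (wrist z force −1.3 → −0.1 N). I release gently, lift and look.

>>> play_rows --steps '[[[0,0,0,0],[0,0,0,0],[0,0,0,0],[0,0,0,0],[0,0,0,0]]]' --gripper 0.04

```text
time: 19.67
ee_pos: [0.5873, 0.1036, 0.0483]
tcp_rot: [-179.1, -0.6, 81.3]
wrist_force: [-0.4, 0.1, -0.4]
opening: 0.0396
grasp_force: 0.0
```

>>> play_rows --steps '[[[0,0,-0.01,0],[0,0,-0.02,0],[0,0,-0.025,0],[0,0,-0.025,0],[0,0,-0.025,0]]]'

```text
time: 20.08
ee_pos: [0.5886, 0.1021, 0.1553]
tcp_rot: [-179.1, -0.6, 81.3]
wrist_force: [0.4, 0.6, 0.3]
opening: 0.0399
grasp_force: 0.0
```

>>> play_rows --steps '[[[-0.02,0,-0.005,0],[-0.02,0,0,0],[-0.02,0,0,0],[-0.02,0,0,0],[-0.02,0,0,0]]]'

```text
time: 20.5
ee_pos: [0.5735, 0.0024, 0.1582]
tcp_rot: [-179.2, -0.6, 81.3]
wrist_force: [-0.4, -0.1, -0.1]
opening: 0.0401
grasp_force: 0.0
```

>>> play_rows --steps '[[[-0.02,0,0,0],[-0.02,0,0,0],[-0.014,0,0,0],[0,0,0,0],[0,0,0,0]]]'

```text
time: 20.92
ee_pos: [0.5656, -0.0505, 0.1571]
tcp_rot: [-179.1, -0.7, 81.2]
wrist_force: [1.0, -0.5, 0.1]
opening: 0.0398
grasp_force: 0.0
```

Run:
```python
from h import *
import pickle
c=cam('wrist'); pickle.dump(c,open('wrist6.pkl','wb')); print(c['xyz'],c['attitude'])
w=c['img']; go([.55,-.05,.051],81.35)
cv2.imwrite('pics/w6.png',cv2.resize(w,(800,600),interpolation=cv2.INTER_CUBIC))
```

```text
[0.58060874 0.03014471 0.30090351] [161.76124379   0.81897912  -8.73450746]
pose [ 0.5656 -0.0499  0.1569] [-179.13   -0.66   81.26] t 20.97
shift [-0.0037 -0.0138  0.1061] turn -0.0016
```

View pics/w6.png

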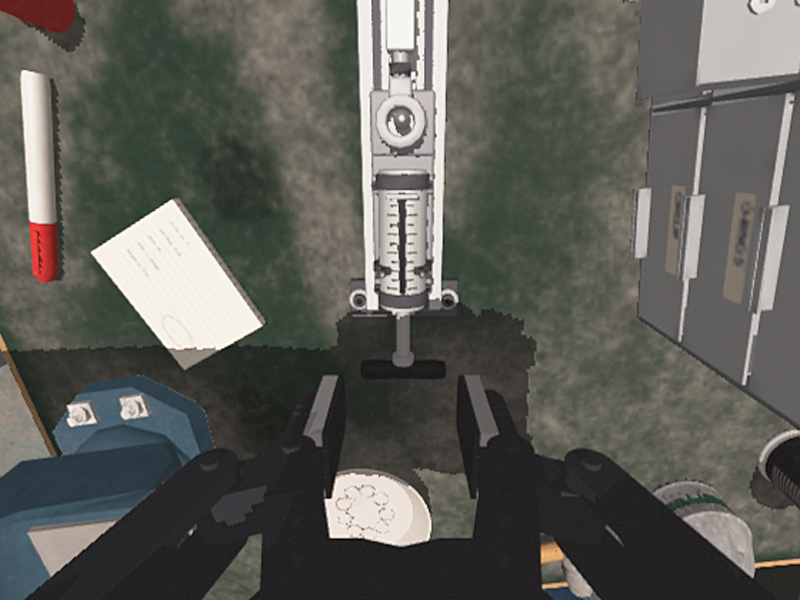

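Both eyes appear to be down over their pins (scale eye around (402,122)). The T-bar is at (403,369), the dark clip arms at about (380,275) and (427,275), and there's clear room to the front. I've used all ten views, so I measure the pointer and the ring numerically from here.

```bash
cat >> h.py <<'E'
d=np.array([np.cos(np.radians(-98.65)),np.sin(np.radians(-98.65)),0]); n=np.array([-d[1],d[0],0]); P0=np.array([.5967,.157,0])
def patch(c,s,l,hf):
    """gray samples at bed distances s from the fixed pin, lateral l, height hf(l)"""
    g=cv2.cvtColor(c['img'],cv2.COLOR_BGR2GRAY)
    m=np.array([[proj(c,P0+d*a+n*b+np.array([0,0,hf(b)])) for b in l] for a in s],np.float32)
    return cv2.remap(g,m[...,0],m[...,1],cv2.INTER_LINEAR)
def ab(c,u,v,z):
    q=at(c,u,v,z)-P0; return round(float(q@d)*1e3,1),round(float(q@n)*1e3,1)
E
python3 - <<'E'
from h import *
import pickle
c=pickle.load(open('wrist6.pkl','rb')); k=560/800
print('eye',ab(c,402*k,122*k,.058),'tbar',ab(c,403*k,369*k,.057),'collar',ab(c,403*k,357*k,.055))
l=np.arange(-16,17,2)/1e3
p=patch(c,np.arange(128,218)/1e3,l,lambda b:.051+np.sqrt(max(.0145**2-b*b,0)))
for a,r in zip(range(128,218),p): print(a,' '.join('%3d'%x for x in r))
E
```

```text
eye (111.2, 0.5) tbar (249.3, 1.1) collar (242.3, 1.1)
128 168 202 199 199 197 196 191 193 197 197 195 197 154 195 193 194 163
129 162 195 191 190 191 190 191 193 190 190 190 191 192 189 188 189 158
130 156 192 190 190 190 189 190 190 190 191 189 189 188 188 187 188 157
131 137 193 189 189 189 189 190 191 191 190 190 187 187 187 187 187 155
132 130 193 188 188 188 190 189 190 190 190 191 191 188 186 188 187 154
133 155 192 189 186 184 183 180 181 181 181 182 182 184 185 189 188 152
134 168 189 173 159 163 174 180 188 191 197 196 180 171 165 156 191 153
135 166 192 163 171 198 216 224 229 230 234 241 226 210 189 154 184 155
136 165 173  96 112 126 157 162 167 134 119 178 141 138 134 110 111 158
137 159 116  66  77  82  81  82  83  90  94  89  86  84  82  74  58 143
138 163 147  70  83  84  89  94  94  98  98  96  92  87  83  75  67 170
139 151 151  71  85  86  91  95  98 100  99  95  91  87  84  72  67 178
140 134  98  72  85  88  91  95  98  99  98  95  91  86  86  71  68 114
141 103  79  73  85  91  93  96  99  99  97  95  90  87  82  72  63  89
142  83  65  75  84  92  95  96  98  
[... 4734 characters left out ...]
 188 189 183 192 193 185 167 162 161 121 105  56  78
209 237 206  63 121 178 186 228 222 221 218 214 184 180 145 113  54  81
210 237 205  53  65  84  80 217 182 205 201 161 129  94  84  68  51  81
211 238 202  57  51  47  60 164 173 208 172 134  94  54  49  57  54  81
212 247 146  51  52  57  49  70 180 169 107 103  62  54  52  52  61  88
213 207  70  64 106  53  43  38 187  91  99  94  37  44  49  54  56  85
214  84  46 103  75  42  43  43 142  99 104  96  37  39  41  49  53  62
215  40  95  66  46  46  44  44  97 103 103  96  40  43  41  43  53  53
216  70  97  47  51  47  42  42 101 103 105  96  43  44  41  42  44  54
217 103  41  52  50  45  41  41 102 104 104  95  45  46  45  43  38  48
```

Run:
```python
from h import *
T=P0+.226*d+.0009*n; go([T[0],T[1],.036],81.35)
```

```text
pose [ 0.5656 -0.0499  0.1569] [-179.13   -0.66   81.26] t 20.97
shift [-0.0181  0.0024  0.1207] turn -0.0016
```

>>> play_rows --steps '[[[-0.009,0.0012,0.01,0],[-0.009,0.0012,0.02,0],[0,0,0.02,0],[0,0,0.01,0],[0,0,0,0]]]'

```text
time: 21.38
ee_pos: [0.5629, -0.067, 0.0932]
tcp_rot: [-178.8, -0.6, 81.3]
wrist_force: [-0.8, -0.5, 0.1]
opening: 0.0402
grasp_force: 0.0
```

>>> play_rows --steps '[[[0,0,0.02,0],[0,0,0.02,0],[0,0,0.01,0],[0,0,0.006,0],[0,0,0.004,0]]]'

```text
time: 21.8
ee_pos: [0.5636, -0.0665, 0.0364]
tcp_rot: [-179.1, -0.6, 81.3]
wrist_force: [-0.5, 0.5, 0.2]
opening: 0.0401
grasp_force: 0.0
```

Run:
```python
from h import *
import pickle
T=P0+.226*d+.0009*n; go([T[0],T[1],.036],81.35)
c=cam('wrist'); pickle.dump(c,open('w7.pkl','wb'))
for nm,l,s in (('rod',np.arange(-24,25,3)/1e3,range(204,264,2)),):
  p=patch(c,np.array(s)/1e3,l,lambda b:.055)
  for a,r in zip(s,p): print(a,' '.join('%3d'%x for x in r))
```

```text
pose [ 0.5636 -0.0665  0.0364] [-179.11   -0.64   81.31] t 21.8
shift [-0.0001  0.      0.0004] turn -0.0007
204 106 102  89 112  69  65 121 213  86 189 132  69  75 101 109  82  53
206  52  96  52  98  71  82  86  87  90  90  86  82  72  85  86  49  50
208  50  55  50  48  73  84  87  88  89  89  87  82  69  48  45  46  70
210  50 106  26  58  84  85  86  89  89  87  88  81  60  43  42  26  88
212  60 106  30  55  48 143  86  90  89  89  86  65  41  45  45  31  89
214 108 106  32  47  46  41 183 106 101 102 100  39  45  42  46  27  90
216 106 109  26  50  47  45  40  87  98  95  47  45  43  44  50  27  86
218 106  89  27  49  45  45  41  90  97  95  46  47  46  46  54  28  45
220 106  42  29  46  43  43  41  91  98  95  45  50  52  53  50  29  24
222 100  32  27  43  43  44  41  93  98  95  47  48  48  52  59  29  30
224 107  32  30  42  45  43  38  95  98  96  44  48  48  49  56  27  29
226 109  28  28  42  43  42  41  83  99  95  46  45  47  47  56  29  29
228 103  29  29  41  45  45  46  85  98  96  45  49  45  51  55  28  28
230  48  28  28  48  47  46  48  84  98  95  43  50  52
[... 468 characters left out ...]
  25  23  29  94  97  97  93  25  25  28  25  23  26
246  37  31  25  23  25  27  24  95  96  96  86  24  25  24  24  24  28
248  33  29  30  30  31  28  29  89 100 100  25  29  30  30  30  27  26
250  33  31  32  32  34  32  35  32  37  29  34  34  35  32  33  33  29
252  42  26  31  27  28  30  28  29  32  32  26  29  31  31  31  28  27
254  54  24  25  27  25  26  26  28  25  24  27  25  27  26  26  27  26
256  49  26  25  26  26  29  34  34  29  37  41  36  27  22  24  25  54
258  37  35  36  38  39  37  44  45  45  43  48  49  49  50  58  57  53
260  37  37  38  36  38  38  42  44  45  42  46  45  48  50  52  54  47
262  35  36  39  39  38  39  43  44  47  45  46  46  43  53  53  51  49
```

The rod is centred between the fingers, so I close on it.

>>> play_rows --steps '[[[0,0,0,0],[0,0,0,0],[0,0,0,0],[0,0,0,0],[0,0,0,0]]]' --gripper 0.0 --squeeze 60

```text
time: 22.27
ee_pos: [0.5626, -0.0665, 0.0374]
tcp_rot: [-179.0, -0.6, 81.3]
wrist_force: [-7.1, 2.2, 6.3]
opening: 0.0057
grasp_force: 58.7
```

>>> play_rows --steps '[[[0,0,0,0],[-0.001,0,0,0],[-0.001,0,0,0],[-0.001,0,0,0],[-0.001,0,0,0]]]'

```text
time: 22.68
ee_pos: [0.5621, -0.0705, 0.0374]
tcp_rot: [-179.0, -0.7, 81.3]
wrist_force: [-8.1, 1.7, 7.1]
opening: 0.0056
grasp_force: 58.7
```

```bash
cat > ring.py <<'E'
from h import *
import sys,pickle
c=cam('wrist'); pickle.dump(c,open(sys.argv[1],'wb')); o=bot.get_obs(); s=float((o['ee_pos']-P0)[:2]@d[:2]); print('t',o['time'],'tcp s',s*1e3,'yaw',o['tcp_rot'],'F along',o['wrist_force']@d)
lo,hi=int(sys.argv[2]),int(sys.argv[3])
l=np.array([-9,-8,-7,-6,-5,-3,0,1,2,4,6,7,8,9])/1e3
p=patch(c,np.arange(lo,hi)/1e3,l,lambda b:.051+np.sqrt(max(.0145**2-b*b,0)))
for a,r in zip(range(lo,hi),p): print(a,' '.join('%3d'%x for x in r))
E
python3 ring.py w8.pkl 132 204
```

```text
t 22.7333 tcp s 230.24382032631812 yaw [-179.04364828   -0.65175843   81.2845315 ] F along 0.21054811272911053
132 179 178 180 179 182 183  79  78  96 167 175 173 177 177
133 151 157 161 167 168 171 172 171 167 166 158 155 151 146
134  83  86  93 102 106 113 115 114 112 109  96  91  87  78
135 173 174 172 170 170 170 150 174 178 178 176 123 137 180
136 171 171 171 170 171 170 172 172 172 171 173 171 171 172
137 170 171 170 170 171 171 172 172 172 172 171 171 171 171
138 170 171 173 173 177 183 188 190 193 186 177 177 175 173
139 168 180 186 194 201 213 213 216 220 220 205 194 188 180
140 133 132 139 142 156 165 164  73 119 164 143 135 127 121
141  78  80  81  83  86  88  89  93  92  92  87  84  83  81
142  79  80  82  84  86  89  92  93  93  91  87  84  82  80
143  80  83  82  86  88  90  93  93  92  91  85  83  82  78
144  83  83  85  86  87  91  92  92  92  90  84  83  80  79
145  84  86  86  86  89  92  93  91  92  87  84  83  81  80
146  83  86  89  89  90  92  91  90  89  88  84  84  81  78
147  82  84  86  92  92  95  90  89  88  85  84  81  77  74
148 110 115 121 127 147 155 1
[... 2630 characters left out ...]
 213 212  42  44  50 210 192  64  73  76
193  57  65 102 208 210 211  43  43  52 209 196 151  74  72
194 155 187 199 204 199 216  44  44  53 213 199 184 176 160
195 185 192 198 204  51  92  45  41  77 122  91 187 177 177
196 185 192 198 205 191 189  43  42  95 167 174 187 176 175
197 183 191 197 206 211 213  43  41  94 209 195 182 175 175
198 183 192 197 204 210 213  43  40  93 207 194 183 176 173
199 183 192 202 213 212 222  43  43  92 214 200 188 177 174
200 184 192  72  39  75  88  40  42  91  77  90  82 116 176
201 183 195 192 197 210 197  43  41  91 189 183 162 149 175
202 186 195 198 205 211 212  38  37  89 208 194 184 177 173
203 142 177 176 184 205 224  98  98 105 186 203 176 183 177
```

Ring at s≈190.7 and pointer at ≈150.7, so 40 mm to draw after the slack is taken up. I relieve the side load and draw smoothly to about 8 mm short.

>>> play_rows --steps '[[[0,-0.001,-0.001,0],[-0.001,0,0,0],[-0.0015,0,0,0],[-0.002,0,0,0],[-0.002,0,0,0]]]'

```text
time: 23.15
ee_pos: [0.561, -0.0765, 0.0375]
tcp_rot: [-179.1, -0.7, 81.3]
wrist_force: [-1.1, 5.7, 1.6]
opening: 0.0054
grasp_force: 59.3
```

>>> play_rows --steps '[[[-0.002,0,0,0],[-0.002,0,0,0],[-0.002,0,0,0],[-0.002,0,0,0],[-0.002,0,0,0]]]'

```text
time: 23.57
ee_pos: [0.5596, -0.0859, 0.0376]
tcp_rot: [-179.1, -0.8, 81.3]
wrist_force: [-1.5, 8.9, 1.0]
opening: 0.0052
grasp_force: 59.4
```

>>> play_rows --steps '[[[-0.002,0,0,0],[-0.002,0,0,0],[-0.002,0,0,0],[-0.002,0,0,0],[-0.001,0,0,0]]]'

```text
time: 23.98
ee_pos: [0.5584, -0.0944, 0.0375]
tcp_rot: [-179.1, -0.8, 81.3]
wrist_force: [-0.6, 11.3, 2.6]
opening: 0.0058
grasp_force: 59.5
```

```bash
python3 ring.py w9.pkl 134 200
```

```text
t 24.0333 tcp s 254.34770417600387 yaw [-179.1305511    -0.82935025   81.34518323] F along -10.683849699997772
134   0   0   0   0   0   0   0   0   0   0   0   0   0   0
135   0   0   0   0   0   0   0   0   0   0   0   0   0   0
136   0   0   0   0   0   0   0   0   0   0   0   0   0   0
137   0   0   0   0   0   0   0   0   0   0   0   0   0   0
138  95   0   0   0   0   0   0   0   0   0   0   0   0  60
139 168 176 180 182 182 181 133 138 155 175 178 175 171 161
140 106 126 135 143 149 156 158 158 155 148 137 130 122 110
141 143 168 169 179 184 212 213 215 218 136 192 185 183 173
142 173 183 189 199 206 219 186 224 226 230 213 194 195 176
143  73  76  76  77  81  85  88  86  88  88  85  82  80  78
144  78  78  81  85  85  89  91  91  94  89  86  83  82  81
145  80  82  82  83  85  90  92  93  92  88  85  84  81  78
146  81  82  84  84  87  91  92  93  90  89  84  84  81  79
147  84  82  85  86  90  93  94  94  90  87  82  82  82  81
148  83  85  87  90  91  94  92  91  90  86  83  85  81  76
149  82  84  90  94  93  96  90  90  89  87  86  83  78  75
150  65  66  68  69  72  57  
[... 2270 characters left out ...]
  62 102  57  58  97 100 111 183 176 174
189 178 187 195 205 213 214  57  57  96 211 196 181 176 173
190 187 194 198 207 209 213  57  56  87 209 195 186 178 181
191  60  70  56  70 215 212  55  57  77 209 186  67  61  67
192  60  79  68  70 203 208  55  55  75 208 174  68  74  78
193  59  76  69  67 134 156  55  54  63 158 110  72  73  76
194  52  77  67  71 216 214  54  54  67 210 193  65  73  78
195  54  76 115 171 211 213  54  53  76 209 195 153  97  69
196 189 193 196 205 210 213  56  53 106 208 193 182 178 167
197 181 190 197 131 216 196  52  51 105 197 198 182 175 172
198 181 190 200 108  92 138  54  51 107 117 115 185 174 174
199 181 191 197 190 215 218  52  50 101 210 196 182 175 173
```

>>> play_rows --steps '[[[-0.001,0,0,0],[-0.002,0,0,0],[-0.002,0,0,0],[-0.002,0,0,0],[-0.002,0,0,0]]]'

```text
time: 24.45
ee_pos: [0.5572, -0.1027, 0.0375]
tcp_rot: [-179.1, -0.9, 81.4]
wrist_force: [-0.4, 13.8, 2.7]
opening: 0.0053
grasp_force: 59.6
```

>>> play_rows --steps '[[[-0.002,0,0,0],[-0.002,0,0,0],[-0.0015,0,0,0],[-0.001,0,0,0],[0,0,0,0]]]'

```text
time: 24.87
ee_pos: [0.5562, -0.1088, 0.0375]
tcp_rot: [-179.1, -0.9, 81.4]
wrist_force: [0.2, 15.7, 3.2]
opening: 0.0053
grasp_force: 59.6
```

```bash
python3 ring.py w10.pkl 182 199
```

```text
t 24.9167 tcp s 268.8008471551831 yaw [-179.1432808    -0.92972261   81.38572753] F along -16.707489500824604
182 177 187 195 203 213 218  75  75  84 217 201 186 181 174
183 179 181  38  47  50  71  74  73  80  84  39  38  58 178
184 179 188 194 205 212 218  73  73 127 214 198 185 179 173
185 178 188 194 201 209 214  73  72 123 212 195 182 178 175
186 177 188 193 202 210 215  70  70 122 212 195 183 176 174
187 178 187 194 189 221 223  71  71 118 217 199 183 176 175
188 180 167 178 154  90 114 115 110 131 109 108 169 166 175
189 175 206 224 224 224 224 223 224 224 224 223 223 225 155
190 180 167 186 185 182 171 182 183 179 174 174 176 174 171
191 111 115  74  89 202 218  21  18  45 119 133  71  85 105
192  61  79  68  81 223 222  64  69  97 219 199  70  74  77
193  53  76  69  64  69  81  67  66  72  78  55  73  73  77
194  55  77  68  74 221 217  66  65  72 211 195  69  73  77
195  80  80 104 171 215 217  65  64  71 208 196 148 133  88
196 167 197 199 206 212 217  64  65 108 210 195 183 177 141
197 181 191 198 174 225 225  63  63 105 217 201 184 175 174
198 182 190 200 106  75 103  62  62 103  97  85 189 176 175
```

>>> play_rows --steps '[[[-0.001,0,0,0],[-0.001,0,0,0],[-0.001,0,0,0],[-0.001,0,0,0],[0,0,0,0]]]'

```text
time: 25.33
ee_pos: [0.5557, -0.1125, 0.0375]
tcp_rot: [-179.1, -1.0, 81.4]
wrist_force: [0.4, 17.7, 3.6]
opening: 0.0055
grasp_force: 59.7
```

>>> play_rows --steps '[[[0,0,0,0],[0,0,0,0],[0,0,0,0],[0,0,0,0],[0,0,0,0]]]'

```text
time: 25.75
ee_pos: [0.5557, -0.1124, 0.0375]
tcp_rot: [-179.1, -1.0, 81.4]
wrist_force: [-0.1, 16.8, 3.6]
opening: 0.0053
grasp_force: 59.7
```

```bash
python3 ring.py w11.pkl 186 200
```

```text
t 25.8 tcp s 272.4822491851952 yaw [-179.14458601   -0.95173847   81.40479265] F along -16.683789651158524
186 179 188 194 202 211 216  73  73 111 209 194 181 177 175
187 178 189 195 190 217 221  73  72 111 213 196 183 177 175
188 179 186 196 164  10  41  74  72 108  35  41 184 177 174
189 179 187 194 192 185 219  70  71 108 211 164 182 177 174
190 179 189 196 204 211 218  72  71 107 209 196 184 177 174
191 126 129 131 134 215 218  67  67 104 210 193  99  96 100
192  53 155 185 183 187 186 192 192 190 189 192 193 197  69
193  51 215 219 219 218 217 217 217 217 217 217 217 221  62
194  56 107 121 118 126 112 115 106 107 122 122 110 110  75
195  83  84 111 132 206 221  68  22  41 101 140 119 116  74
196 166 197 199 206 212 218  67  66 104 213 195 182 178 173
197 181 190 198 154 223 224  66  65 114 214 199 184 175 173
198 181 191 202 114  51  65  66  65 111  67  55 188 175 173
199 182 191 198 176 201 226  66  64 111 209 198 182 175 174
```

Pointer at 192.9 and ring at 193.2, so it is level and holding steady at about 17 N. I hand in.

```bash
python3 -c "
from workcell import bot
print(bot.job_done())"
```

```text
the job is handed in; nothing more can be done
None
```

The link lies on both pins and the job is handed in with the arm holding the T-handle at about 17 N: the last measurement put the pointer about 0.3 mm short of the marker ring, and I measured no overshoot.

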